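Feel out the dial lock, open its shackle and hold the lock up

TASK

The brass dial lock lies shut on its hasp and its number is forgotten: turn the dial until the notch clicks and the shackle springs out a little by itself, then pull the shackle fully open while the lock still lies in the hasp. Then lift the lock off the hasp and finish while holding it still in the gripper, level with the dial upward, its underside at least 12 cm above the desk and the shackle still open. Leave the other things on the desk where they are.

Things in the scene. Friction and masses are not known exactly. Their poses are not given: they have to be found in the camera images.
- lock: Dial lock, about 0.3 kg: brass body 70 (x) x 58 (y) x 28 (z) mm lying flat, black dial on top, steel shackle out of its -x side. Origin at the centre of its underside; z up out of the dial face. Lies loose on the hasp with 1.5 mm play, underside 8 mm above the desk. Its long sides (58 mm apart) are clear for fingers within 15 mm of their middle, down to 2 mm above the hasp plate.
- dial_grip (a point): Point on the dial's vertical axis at grip height, 40 mm above the lock's underside, over the centre of the lock body; fixed to the lock, does not turn. The dial is a knurled round black knob 32 mm across, from 31 to 49 mm above the lock's underside, on a graduated skirt 49 mm across.
- dial: The turning dial; origin on its axis at the lock's underside, turns about z. Friction 0.03 N m, stays where left. Its one notch is not marked: it lies 0.5 to 1.3 rad clockwise (from above) of the start. Within about 0.15 rad of it a tooth drops in and the shackle springs out (if only partly, turn up to 0.15 rad more); then the dial is blocked some 0.15 rad past the notch.
- shackle (a joint): How far the shackle has slid out of the lock body along the lock's -x, m: 0 to 0.002 locked, 0.005 to 0.009 after the click, 0.026 fully open (end stop). Locked until the notch is found. Then it slides against light friction and spring (up to about 3 N) and stays where it is left.
- shackle_bow (a point): Middle of the shackle's cross bar, on its axis; moves with it. An 8 mm steel bar bent to a level U, axis 17 mm above the lock's underside; shut, 80 mm from the lock's centre along its -x. Straight legs parallel to the lock's x at y = +-19 mm (46 mm over the outside) end 12 mm short of the cross bar's axis, then curve in. The outer 30 mm of the U stand free above the desk.
- hasp: Fixed hasp: dark steel plate 100 x 100 x 8 mm, origin at the centre of its underside, axes as the lock's. A staple 40 mm high, of 6 mm bar, bridges the shackle leg at y = -19 mm, at x = -40 mm: the lock cannot be lifted until the shackle is open by about 16 mm. Low lips, up to 15 mm above the desk, locate the lock.
- pen: Bystander: white and red pen, 135 mm long, lying near the front edge.
- slide_case: Bystander: grey slide case 35 x 83 x 30 mm, at the left.
- specimen_black: Bystander: black round specimen mount, 30 mm across, 19 mm high, at the right.
- specimen_grey: Bystander: grey round specimen mount, 25 mm across, 14 mm high, at the right.
- eyepiece: Bystander: black eyepiece standing upright, 32 mm across, 46 mm high, at the right rear.
- bronze_tee: Bystander: small bronze tee-shaped casting 32 x 35 x 10 mm, near the front edge.

How it is judged:
On the way, in this order (a step that is already met when the one before it is completed fails the run):
1. the notch is found: the shackle has sprung out by more than 4 mm, with the lock lying in the hasp (value of joint shackle above 0.004 m and height (world z) of lock below 0.016 m), for 0.1 s.
2. the shackle is pulled out by more than 20 mm while the lock still lies in the hasp (value of joint shackle above 0.02 m and height (world z) of lock below 0.016 m), for 0.2 s.
At the end, for the whole second after the job is handed in: The lock is held by the fingers, at rest (below 30 mm/s), its underside more than 115 mm above the desk, level with the dial up within 0.3 rad, clear of the hasp, its shackle still out by more than 18 mm (height (world z) of lock above 0.115 m and angle between lock's own z axis and vertical below 0.3 rad and value of joint shackle above 0.018 m and contact force between the fingers and lock above 1 N and contact force between lock and hasp below 0.1 N and linear speed of lock below 0.03 m/s and angular speed of lock below 0.3 rad/s); the arm keeps its last pose, push and grip.
It fails at once if a bystander is moved by more than 20 mm (distance of any of pen, slide_case, specimen_black, specimen_grey, eyepiece, bronze_tee from where it was at the start of the episode above 0.02 m).
It also fails if it takes over 58 s, if anything falls off the work surface, if the arm or the gripper's body presses on something with over 40 N, if the wrist force passes 120 N, or if a joint passes its speed limit or range.

ROBOT

A 6-joint arm with a two-finger parallel gripper is mounted at the origin on a cart in front of the work surface, level with it; the furniture and walls round the work are solid. World frame = base frame: x ahead of the robot, y to its left, z up, the work surface at z = 0. Lengths are in m, angles in rad, forces in N, time in s.
With the tool pointing down it reaches from about 0.275 to 0.825 m from the base axis. Payload 5.2 kg.
Tool frame: the origin (TCP) lies at the very end of the fingers, on their centre line; the grasp point (between the pads) lies 19 mm behind it; z points along the fingers, y is the line along which they close (so a half turn about z gives the same grasp; the last joint's range is limited). The gripper opens to 93 mm and grips with 3 to 60 N. Pads are 15 mm wide; open, the fingers measure 128 mm over their backs; the gripper's body (75 mm by 188 mm) begins 65 mm behind the grasp point.
Start: joints at [0.908, 0.259, 1.535, -0, 1.348, -0.203], TCP at [0.244, 0.493, 0.219] pointing down, gripper open.
Joint ranges: [-3.14, 3.14], [-0.91, 2.08], [0.19, 2.58], [-1.22, 4.36], [0.22, 2.71], [-3.12, 3.12]. Speed limits (rad/s): [2.57, 2.57, 3.14, 3.14, 3.14, 3.14].

INTERFACE

Orientations are given as a unit quaternion [w, x, y, z].
In Python, from plant import robot, viewer gives the robot as it stands (robot), with the cameras (viewer).
- The arm moves only by the shell command python3 steer.py 'ROWS' [OPENING] [FORCE]. ROWS is a JSON list of rows, 1 to 20 of them, each an object with the fields pos (a list: dx, dy, dz in shares of the most that a row can go, 1 being 62.5 mm), rotvec (a list: a rotation vector rx, ry, rz in a scale on which 1.0 is 360 degrees); a field left out counts as zero; each row shifts and turns the commanded pose from where the row before left it, along the tool's axes as they then stand; what a row does not reach is not made up. A row lasts 1/8 s, in which the tool goes at most 0.0625 m and 0.188 rad, less where a joint would pass 70% of its speed; a pose out of reach is approached as far as the arm can. OPENING is the opening from 0.0 (shut) to 1.0 (fully open), set as the command begins (- or left out keeps the last). The fingers move at their own pace and stop on an object; FORCE is the grip in N (left out, the last holds). Time passes only in rows, so rows that do not move let the fingers close. It prints the time, the measured TCP pose, the force, the opening and the grip force at its end. Input that does not fit is refused with a message, and nothing moves.
- robot.get_state(): the state, without advancing time (a new reading comes with each control period).
- viewer.grab_frame(name): name is "scene" or "top"; returns the picture (400x640x3 uint8, red, green, blue); there is no depth.
- viewer.calibration(name): a dict with "fx", "fy", "cx", "cy" (pixels), "R" (3x3) and "t" (3): a world point X has camera coordinates R X + t. Camera axes: x right, y down, z forward; pixel columns grow to the right and rows downward; lengths in m; the calibration is good to about 2 mm. A picture is of the moment at which its call begins. calibration takes no time and is no camera call.
- robot.finish_job(): hands the job in; it is judged then, once.
The state is a dict: "t": time; "joint_positions": joint angles; "joint_vel": joint speeds; "tau": joint torques, N m; "eef_pos": TCP position; "tcp_rot": TCP orientation; "ft_force": force on the tool from outside, world axes, zero at the start; "moment": the same for the moment, N m; "finger_gap": opening from 0.0 (shut) to 1.0 (fully open); "finger_force": force on a finger pad.
Only numpy, scipy, OpenCV 4.12 (cv2) and the standard library are available. Lean on these libraries where they do the work, as an engineer would, in place of code of your own. Each camera call takes 0.05 s, during which the arm holds its last target. There are 200 camera calls.

## Working session

There is one attempt and no reset: what is moved stays moved. The work goes in short steps, Python scripts to look and compute and a shell command to move; the robot and the scene stay as the last step left them, time stands still between calls to the robot, and variables do not carry over. Pictures are saved under pics/ and viewed, at most 10 in all, crops included, and the job is handed in when it is done.

```bash
ls; mkdir -p pics; python3 - <<'E'
from plant import robot, viewer
import cv2
s=robot.get_state(); print(s)
for n in("scene","top"):
    f=viewer.grab_frame(n); cv2.imwrite(f"pics/{n}0.png",f[:,:,::-1]); print(n,viewer.calibration(n))
E
```

```text
pics
plant.py
steer.py
{'t': 0.0, 'joint_positions': array([ 9.08210429e-01,  2.59320268e-01,  1.53606608e+00, -6.55056360e-06,
        1.34800317e+00, -2.02790706e-01]), 'joint_vel': array([-0.00013   ,  0.00197527, -0.00110747, -0.00108403, -0.00020868,
        0.00030001]), 'tau': array([-1.10722191e-03, -4.37294376e+01, -2.84003752e+01,  7.20088882e-02,
        4.13618563e-02, -2.26538436e-04]), 'eef_pos': array([0.24370629, 0.49245377, 0.21783677]), 'tcp_rot': array([-3.73823851e-04,  2.27877015e-01,  9.73689508e-01, -8.16971337e-04]), 'ft_force': array([ 0.42507736,  0.51016435, -0.02961769]), 'moment': array([ 0.04438958, -0.02999835,  0.02961368]), 'finger_force': 0.0, 'finger_gap': 0.9954528461356754}
scene {'fx': 386.7225987607912, 'fy': 386.7225987607912, 'cx': 317.8901679626271, 'cy': 198.45748427832388, 'R': array([[ 0.53191747, -0.84678551, -0.00425531],
       [-0.4077613 , -0.251729  , -0.87770339],
       [ 0.74215532,  0.46860092, -0.47918541]]), 't': array([-0.41993158,  0.22112104,  0.56444757])}
top {'fx': 389.38439158733235, 'fy': 389.38439158733235, 'cx': 317.89542537708246, 'cy': 201.23427209663976, 'R': array([[ 0.0279161 , -0.99958247,  0.00745526],
       [-0.9904971 , -0.02866561, -0.13451309],
       [ 0.13467064, -0.00362933, -0.99088377]]), 't': array([-0.17474843,  0.53896393,  0.9255563 ])}
```

View pics/scene0.png

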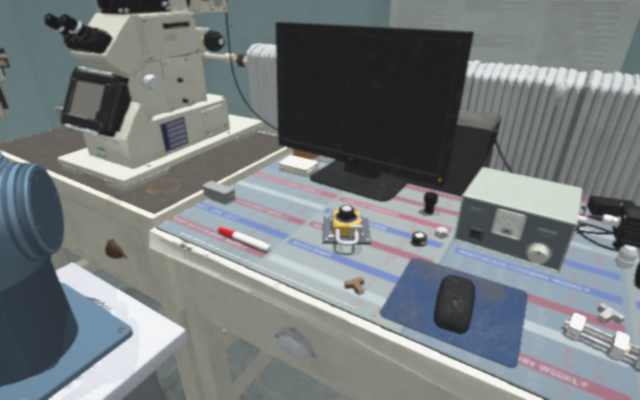

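View pics/top0.png

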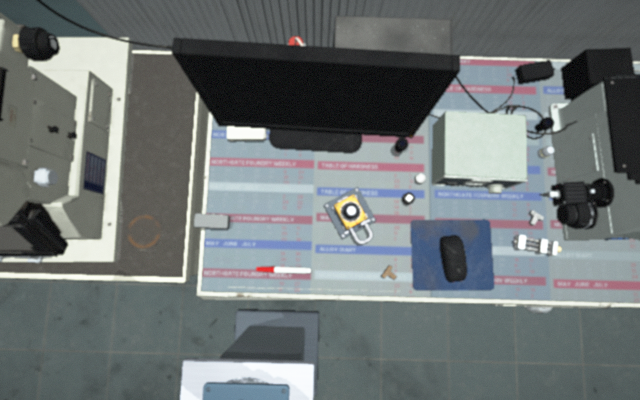

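The lock lies at about (351,212) in top with its shackle toward (365,235), and at (346,225) in scene. No other item is close to it. Next I'll measure it.

```bash
cat > h.py <<'E'
import numpy as np,cv2
from plant import robot, viewer
def ray(n,px,z):
    c=viewer.calibration(n);R=np.array(c["R"]);t=np.array(c["t"])
    C=-R.T@t; d=R.T@np.array([(px[0]-c["cx"])/c["fx"],(px[1]-c["cy"])/c["fy"],1]); return C+d*(z-C[2])/d[2]
def proj(n,X):
    c=viewer.calibration(n);p=np.array(c["R"])@X+np.array(c["t"]); return np.round([c["fx"]*p[0]/p[2]+c["cx"],c["fy"]*p[1]/p[2]+c["cy"]],1)
E
python3 - <<'E'
from h import *
a=cv2.imread("pics/top0.png");b=cv2.imread("pics/scene0.png")
for n,im,(x0,y0,x1,y1) in(("top",a,(310,175,390,255)),("scene",b,(310,195,390,255))):
    c=im[y0:y1,x0:x1]; h=cv2.cvtColor(c,cv2.COLOR_BGR2HSV)
    y=((h[...,0]>12)&(h[...,0]<35)&(h[...,1]>110)&(h[...,2]>90)).astype(np.uint8)
    k=(h[...,2]<60).astype(np.uint8)
    for nm,m in(("brass",y),("black",k)):
        nn,l,st,ce=cv2.connectedComponentsWithStats(m)
        for i in range(1,nn):
            if st[i,4]>15: print(n,nm,st[i,4],ce[i]+[x0,y0],st[i,:4]+[x0,y0,0,0])
    if n=="top":
        p=np.argwhere(y)[:,::-1].astype(np.float32)+[x0,y0]; r=cv2.minAreaRect(p.astype(np.float32)); print(r); W=[ray(n,q,.036)for q in cv2.boxPoints(r)]; print(np.round(W,4),np.mean(W,0))
A=cv2.resize(a[175:255,310:390],(480,480),interpolation=cv2.INTER_CUBIC);B=cv2.resize(b[195:255,310:390],(640,480),interpolation=cv2.INTER_CUBIC)[:,100:420]
cv2.imwrite("pics/crop.png",np.hstack([A,B]))
E
```

```text
top brass 95 [343.26315789 203.71578947] [335 195  23  22]
top brass 117 [353.30769231 221.45299145] [340 211  26  18]
top black 24 [347.33333333 215.08333333] [344 210  11   9]
((349.9776916503906, 211.87579345703125), (28.012853622436523, 23.703182220458984), 61.38954162597656)
[[ 0.5349 -0.1966  0.036 ]
 [ 0.5648 -0.2477  0.036 ]
 [ 0.5045 -0.2817  0.036 ]
 [ 0.4751 -0.2309  0.036 ]] [ 0.51981802 -0.23921479  0.036     ]
scene brass 16 [336.125 211.125] [334 210   6   4]
scene brass 16 [355.8125 211.75  ] [353 210   6   4]
scene brass 193 [343.0880829  226.57512953] [333 219  28  17]
scene black 85 [379.09411765 196.58823529] [364 195  26   5]
scene black 118 [345.79661017 215.31355932] [338 211  17  10]
```

View pics/crop.png

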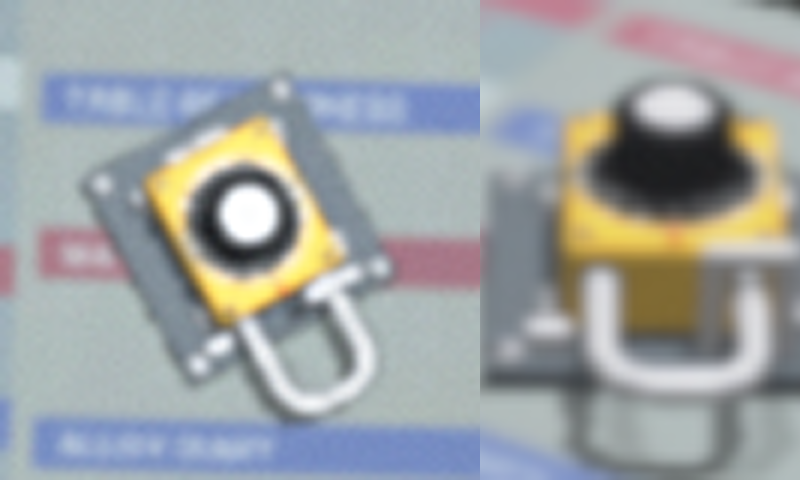

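```bash
python3 - <<'E'
from h import *
print("cap top/scene z57",ray("top",(351.2,210.5),.057),ray("scene",(346.9,208.5),.057))
cs=[(100,185),(283,88),(380,267),(198,365)]
P=np.array([ray("top",(310+x/6,175+y/6),.008+.003) for x,y in cs]); print(P.round(4),P.mean(0)); 
for i,j in((0,3),(1,2)): d=P[i]-P[j]; print("yaw",np.degrees(np.arctan2(d[1],d[0])))
c=np.array([.52,-.239]);u=np.array([np.cos(.522),np.sin(.522)])
for n in("top","scene"): print(n,"bow pred",proj(n,np.r_[c-.08*u,.025]),"cap",proj(n,np.r_[c,.057]))
print("bow obs",ray("top",(310+308/6,175+402/6),.027),ray("scene",(310+(680-480+100)/8,195+378/8),.025),np.r_[c-.08*u,.025])
from scipy.spatial.transform import Rotation as Ro
s=robot.get_state();R=Ro.from_quat(s["tcp_rot"],scalar_first=True)
print(R.inv().apply(np.r_[c,.14]-s["eef_pos"]), R.as_matrix().round(3))
E
```

```text
cap top/scene z57 [ 0.52076359 -0.2402924   0.057     ] [ 0.5178349  -0.24247835  0.057     ]
[[ 0.5361 -0.182   0.011 ]
 [ 0.5799 -0.2588  0.011 ]
 [ 0.5048 -0.3008  0.011 ]
 [ 0.4614 -0.2249  0.011 ]] [ 0.52056839 -0.24162231  0.011     ]
yaw 29.866802538095097
yaw 29.163893946832694
top bow pred [365.1 240.6] cap [350.7 210.8]
scene bow pred [346.4 242.2] cap [345.9 207.6]
bow obs [ 0.44679702 -0.2692743   0.027     ] [ 0.45172473 -0.28065791  0.025     ] [ 0.45065411 -0.27888918  0.025     ]
[-0.57222392 -0.53276893  0.07859462] [[-0.896  0.444 -0.001]
 [ 0.444  0.896 -0.001]
 [ 0.    -0.002 -1.   ]]
```

Units first: shifts go in shares of 62.5 mm and turns go in shares of 360 degrees. So -0.041 m is -0.656, -0.038 m is -0.608, 0.15 rad is 0.0239.

```bash
python3 steer.py '[{"pos": [-0.656,-0.608,0]},{"pos": [-0.656,-0.608,0]},{"pos": [-0.656,-0.608,0]},{"pos": [-0.656,-0.608,0]},{"pos": [-0.656,-0.608,0]},{"pos": [-0.656,-0.608,0]},{"pos": [-0.656,-0.608,0]},{"pos": [-0.656,-0.608,0]},{"pos": [-0.656,-0.608,0]},{"pos": [-0.656,-0.608,0]},{"pos": [-0.656,-0.608,0]},{"pos": [-0.656,-0.608,0]},{"pos": [-0.656,-0.608,0]},{"pos": [-0.656,-0.608,0]},{"rotvec": [0,0,0.0239]},{"rotvec": [0,0,0.0239]},{"rotvec": [0,0,0.0239]},{"rotvec": [0,0,0.0229]}]' 0.62 20
cat > g.py <<'E'
from h import *; import sys
from scipy.spatial.transform import Rotation as Ro
C=np.array([.5195,-.2405]);Y=np.radians(29.6);U=np.array([np.cos(Y),np.sin(Y)]);V=np.array([-U[1],U[0]])
def go(lx,ly,z,ang=None):  # lock-local target; ang=world yaw(deg) wanted for tool y line
    s=robot.get_state();R=Ro.from_quat(s["tcp_rot"],scalar_first=True);M=R.as_matrix()
    X=np.r_[C+lx*U+ly*V,z]
    yw=np.degrees(np.arctan2(M[1,1],M[0,1]))
    d=s["eef_pos"]-np.r_[C,0]
    print("local",np.r_[d[:2]@U,d[:2]@V,s["eef_pos"][2]].round(4),"tool d",R.inv().apply(X-s["eef_pos"]).round(4),"yaw",yw.round(2),"tilt",M[:,2].round(3),"q6",s["joint_positions"][5].round(2),"F",s["ft_force"].round(1),"M",s["moment"].round(2),"gap",s["finger_gap"].round(3),s["finger_force"],"t",s["t"])
    if ang is not None: print("rz",np.radians((yw-ang+90)%180-90).round(3))
if __name__=="__main__": go(*map(float,sys.argv[1:]))
E
python3 g.py 0 0 .1 29.6
```

```text
t: 2.35
eef_pos: [0.522, -0.2385, 0.218]
tcp_rot: [-0.001, 0.505, 0.863, 0.0]
ft_force: [-0.7, -0.0, -0.2]
finger_gap: 0.62
finger_force: 0.0Traceback (most recent call last):
  File "g.py", line 11, in <module>
    if __name__=="__main__": go(*map(float,sys.argv[1:]))
                             ~~^^^^^^^^^^^^^^^^^^^^^^^^^^
  File "g.py", line 9, in go
    print("local",np.r_[d[:2]@U,d[:2]@V,s["eef_pos"][2]].round(4),"tool d",R.inv().apply(X-s["eef_pos"]).round(4),"yaw",yw.round(2),"tilt",M[:,2].round(3),"q6",s["joint_positions"][5].round(2),"F",s["ft_force"].round(1),"M",s["moment"].round(2),"gap",s["finger_gap"].round(3),s["finger_force"],"t",s["t"])
                                                                                                                                                                                                                                                           ^^^^^^^^^^^^^^^^^^^^^
AttributeError: 'float' object has no attribute 'round'
```

```bash
sed -i 's/s\["finger_gap"\].round(3)/round(s["finger_gap"],3)/' g.py; python3 g.py 0 0 .043 29.6
```

```text
local [0.0032 0.0005 0.218 ] tool d [-0.0007 -0.0031  0.175 ] yaw 29.34 tilt [-0.001  0.001 -1.   ] q6 -1.13 F [-0.7 -0.  -0.2] M [ 0.01  0.01 -0.09] gap 0.62 0.0 t 2.35
rz -0.005
```

In the tool's units: 0.05 m is 0.8, 0.03 m is 0.48.

```bash
python3 steer.py '[{"pos": [-0.0112,-0.0496,0.8]},{"pos": [0,0,0.8]},{"pos": [0,0,0.48]},{"pos": [0,0,0.4]},{"pos": [0,0,0.16]},{"pos": [0,0,0.144]},{}]'; python3 g.py 0 0 .043 29.6
python3 - <<'E'
from h import *
A=viewer.grab_frame("top")[160:260,290:410,::-1];B=viewer.grab_frame("scene")[150:270,290:410,::-1]
cv2.imwrite("pics/c2.png",np.hstack([cv2.resize(A,(400,400),interpolation=2)[:, :],cv2.resize(B,(400,400),interpolation=2)]))
E
```

```text
t: 3.22
eef_pos: [0.52, -0.2407, 0.0447]
tcp_rot: [-0.0, 0.503, 0.864, 0.0]
ft_force: [0.2, 0.3, 0.1]
finger_gap: 0.622
finger_force: 0.0
local [ 0.0004 -0.0004  0.0447] tool d [ 0.0004 -0.0004  0.0017] yaw 29.62 tilt [-0.  0. -1.] q6 -1.15 F [0.2 0.3 0.1] M [-0.02  0.03  0.02] gap 0.622 0.0 t 3.225
rz 0.0
```

View pics/c2.png

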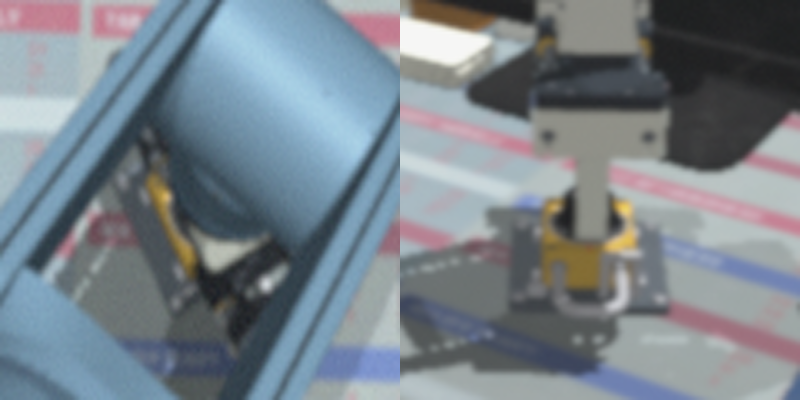

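The scene view shows the fingers straddling the dial on centre, with the front finger at (590,200) in the crop. Next I'll close on the dial and turn it clockwise in small steps.

In the tool's units: 0.001 m is 0.016.

```bash
python3 steer.py '[{"pos": [0,0,0.016]},{},{},{},{},{}]' 0.2 20; python3 g.py 0 0 .043
```

```text
t: 4.08
eef_pos: [0.5203, -0.2408, 0.0439]
tcp_rot: [0.0, 0.503, 0.864, 0.0]
ft_force: [0.4, 1.3, 3.1]
finger_gap: 0.338
finger_force: 20.0
local [ 0.0006 -0.0006  0.0439] tool d [ 0.0006 -0.0006  0.0009] yaw 29.62 tilt [ 0.001 -0.    -1.   ] q6 -1.15 F [0.4 1.3 3.1] M [ 0.15 -0.2  -0.02] gap 0.338 20.000461059389636 t 4.075
```

In the tool's units: 0.125 rad is 0.0199.

```bash
cat > bow.py <<'E'
from h import *
f=viewer.grab_frame("scene");g=f[225:262,343:352].astype(float).mean(2).mean(1)
print("bowprofile",g.round(0).astype(int)); 
E
python3 bow.py; python3 steer.py '[{"rotvec": [0,0,0.0199]},{"rotvec": [0,0,0.0199]},{"rotvec": [0,0,0.0199]},{"rotvec": [0,0,0.0199]},{}]'; python3 g.py 0 0 .043;python3 bow.py
```

```text
bowprofile [ 97 100 102 102 101 101 101 101 101 101  98  91  81  74  70  74  93 114
 123 118 108 105 116 125 127 127 125 116 100  94 100 100  93  91  94  95
 104]
t: 4.75
eef_pos: [0.5201, -0.2409, 0.0439]
tcp_rot: [0.0, 0.701, 0.713, -0.0]
ft_force: [-0.1, 1.2, 3.6]
finger_gap: 0.337
finger_force: 20.0
local [ 0.0004 -0.0007  0.0439] tool d [ 0.0004 -0.0006  0.0009] yaw 1.04 tilt [ 0. -0. -1.] q6 -0.65 F [-0.1  1.2  3.6] M [ 0.04  0.02 -0.05] gap 0.337 20.001408944372088 t 4.75
bowprofile [127 126 115 105 101 101 101 101 101 101  98  93  90  92  96 119 165 199
 187 153 139 148 153 153 152 149 143 133 121 115 130 149 153 148 143 140
 139]
```

In the tool's units: 0.05 rad is 0.008.

```bash
for i in 1; do python3 steer.py '[{"rotvec": [0,0,0.008]},{"rotvec": [0,0,0.008]},{}]' >/dev/null; python3 g.py 0 0 .043;python3 bow.py; done;  python3 steer.py '[{"rotvec": [0,0,0.008]},{"rotvec": [0,0,0.008]},{}]' >/dev/null; python3 g.py 0 0 .043;python3 bow.py
```

```text
local [ 0.0003 -0.0006  0.0439] tool d [ 0.0003 -0.0006  0.0009] yaw -4.62 tilt [ 0. -0. -1.] q6 -0.55 F [-0.2  0.8  4.2] M [ 0.02  0.09 -0.02] gap 0.339 20.001010653795674 t 5.175
bowprofile [133 132 117 105 101 101 101 101 101 101  98  93  92  98 103 123 166 199
 187 153 140 149 153 153 152 149 143 133 121 115 130 149 153 148 143 140
 139]
local [ 0.0003 -0.0006  0.0439] tool d [ 0.0003 -0.0007  0.0009] yaw -10.38 tilt [ 0. -0. -1.] q6 -0.45 F [-0.4 -0.1  5.6] M [ 0.    0.12 -0.02] gap 0.335 20.00099289813079 t 5.6
bowprofile [134 132 117 105 102 101 101 101 101 101  98  93  93  99 105 123 163 197
 188 156 141 149 153 152 152 150 147 141 123 111 126 147 153 148 143 140
 139]
```

In the tool's units: 0.05 rad is 0.008.

```bash
python3 steer.py '[{"rotvec": [0,0,0.008]},{"rotvec": [0,0,0.008]},{}]' >/dev/null; python3 g.py 0 0 .043;python3 bow.py
```

```text
local [ 0.0003 -0.0006  0.0439] tool d [ 0.0002 -0.0007  0.0009] yaw -16.11 tilt [ 0. -0. -1.] q6 -0.35 F [0.3 1.  5.3] M [-0.02  0.12 -0.02] gap 0.335 20.001019926276058 t 6.025
bowprofile [134 132 118 105 102 101 101 101 101 101  98  93  93  99 103 107 117 156
 195 188 156 139 146 151 152 154 155 151 139 120 109 123 142 146 143 140
 139]
```

In the tool's units: 0.05 rad is 0.008.

```bash
python3 steer.py '[{"rotvec": [0,0,0.008]},{"rotvec": [0,0,0.008]},{}]' >/dev/null; python3 g.py 0 0 .043;python3 bow.py
```

```text
local [ 0.0003 -0.0006  0.0439] tool d [ 0.0002 -0.0007  0.0009] yaw -21.83 tilt [ 0. -0. -1.] q6 -0.25 F [0.1 0.9 4.4] M [ 0.03  0.09 -0.04] gap 0.338 20.00112339388579 t 6.45
bowprofile [134 132 118 106 102 102 101 101 101 101  99  94  93 100 103 105 101 114
 163 200 188 152 138 146 152 154 156 154 149 135 113 101 115 135 141 140
 139]
```

In the tool's units: 0.04 rad is 0.0064.

```bash
python3 steer.py '[{"rotvec": [0,0,0.0064]},{}]' >/dev/null; python3 g.py 0 0 .043;python3 bow.py; python3 -c "
from g import *
for d in(0,.004,.007,.009,.026): print(d,proj('scene',np.r_[C-(.08+d)*U,.025]))"
```

```text
local [ 0.0003 -0.0006  0.0439] tool d [ 0.0001 -0.0007  0.0009] yaw -24.12 tilt [ 0. -0. -1.] q6 -0.21 F [-0.8 -0.2  5.1] M [-0.02  0.12 -0.02] gap 0.338 20.001108463620767 t 6.75
bowprofile [133 132 118 106 102 101 101 102 101 101  99  93  93  99 103 105 102 114
 163 200 188 152 138 146 152 154 156 154 149 135 113 101 115 135 142 140
 139]
0 [346.8 242.6]
0.004 [346.8 243.8]
0.007 [346.9 244.7]
0.009 [346.9 245.3]
0.026 [347.1 250.5]
```

The shackle bow moved 2.1 px, which is about 7 mm, so the notch is found. Now I'll open, rise, and move over the bow.

In the tool's units: -0.05 m is -0.8, -0.045 m is -0.72, -0.187 rad is -0.0298.

```bash
python3 steer.py '[{},{},{},{"pos": [0,0,-0.48]},{"pos": [0,0,-0.8]},{"rotvec": [0,0,-0.0298]},{"rotvec": [0,0,-0.0298]},{"rotvec": [0,0,-0.0298]},{"rotvec": [0,0,-0.0298]},{"rotvec": [0,0,-0.0298]},{"pos": [0,-0.72,0]},{"pos": [0,-0.672,0]},{}]' 0.55; python3 g.py -.087 0 .011 29.6; python3 bow.py
```

```text
t: 8.43
eef_pos: [0.4422, -0.2842, 0.1235]
tcp_rot: [-0.001, 0.506, 0.862, -0.0]
ft_force: [1.0, -0.2, -0.7]
finger_gap: 0.549
finger_force: 0.0
local [-0.0888  0.0002  0.1235] tool d [-0.0003  0.0019  0.1125] yaw 29.18 tilt [-0.001  0.    -1.   ] q6 -1.29 F [ 1.  -0.2 -0.7] M [-0.    0.03  0.  ] gap 0.549 0.0 t 8.425
rz -0.007
bowprofile [175 162 133 111 105 104 104 104 104 104 101  97 101 113 120 122 115 126
 184 220 209 166 152 167 176 178 177 175 173 158 127 109 128 154 157 148
 143]
```

In the tool's units: 0.04 m is 0.64, 0.03 m is 0.48, -0.007 rad is -0.0011.

```bash
python3 steer.py '[{"pos": [-0.0048,0.032,0.64],"rotvec": [0,0,-0.0011]},{"pos": [0,0,0.48]},{"pos": [0,0,0.128]},{}]' 0.36; python3 g.py -.087 0 .011 29.6
python3 - <<'E'
from h import *
A=viewer.grab_frame("top")[160:260,310:430,::-1];B=viewer.grab_frame("scene")[190:270,300:400,::-1]
cv2.imwrite("pics/c3.png",np.hstack([cv2.resize(A,(300,250)),cv2.resize(B,(500,400),interpolation=2)[:250*1]]) if 0 else cv2.resize(B,(600,480),interpolation=2))
E
```

```text
t: 8.98
eef_pos: [0.4466, -0.2823, 0.0456]
tcp_rot: [-0.0, 0.502, 0.865, 0.0]
ft_force: [0.9, 0.7, -0.0]
finger_gap: 0.36
finger_force: 0.0
local [-0.084  -0.0003  0.0456] tool d [ 0.0003 -0.003   0.0346] yaw 29.78 tilt [-0.  0. -1.] q6 -1.29 F [ 0.9  0.7 -0. ] M [-0.06  0.05  0.  ] gap 0.36 0.0 t 8.975
rz 0.003
```

View pics/c3.png

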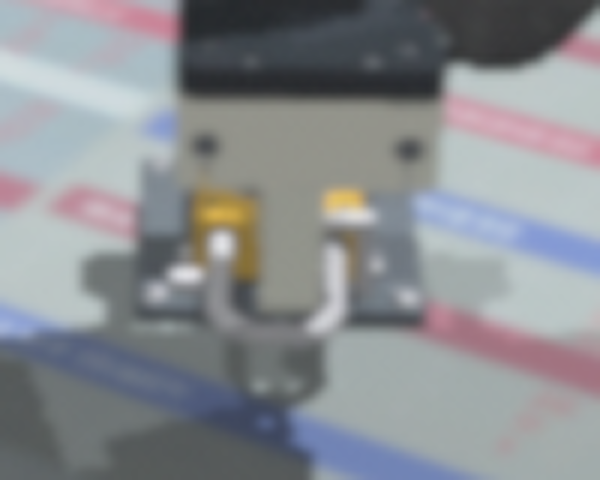

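The front finger is centred between the legs, with its tip at (290,310) in the crop just above the bow. I'll descend and close.

```bash
python3 steer.py '[{"pos": [0.0048,-0.048,0.16]},{"pos": [0,0,0.192]},{"pos": [0,0,0.192]},{}]'; python3 g.py -.087 0 .011 29.6; python3 steer.py '[{},{},{},{}]' 0.0 15;  python3 g.py -.087 0 .011 29.6
```

```text
t: 9.57
eef_pos: [0.4424, -0.2831, 0.0103]
tcp_rot: [-0.001, 0.502, 0.865, 0.0]
ft_force: [-0.1, -0.1, 0.3]
finger_gap: 0.36
finger_force: 0.0
local [-0.088   0.001   0.0103] tool d [-0.001   0.001  -0.0008] yaw 29.73 tilt [-0.002  0.002 -1.   ] q6 -1.3 F [-0.1 -0.1  0.3] M [-0.06  0.   -0.09] gap 0.36 0.0 t 9.575
rz 0.002
t: 10.07
eef_pos: [0.4434, -0.2841, 0.012]
tcp_rot: [0.0, 0.502, 0.865, -0.0]
ft_force: [-1.1, -0.6, -0.3]
finger_gap: 0.078
finger_force: 13.9
local [-0.0877 -0.0003  0.012 ] tool d [0.0003 0.0007 0.001 ] yaw 29.74 tilt [ 0.    -0.001 -1.   ] q6 -1.3 F [-1.1 -0.6 -0.3] M [-0.08  0.09  0.02] gap 0.078 13.940546348712815 t 10.075
rz 0.002
```

Gripped: the gap is 7.3 mm against the 8 mm bar. I'll pull along −tool y.

In the tool's units: -0.004 m is -0.064, -0.003 m is -0.048.

```bash
python3 steer.py '[{"pos": [0,-0.064,0]},{"pos": [0,-0.064,0]},{"pos": [0,-0.064,0]},{"pos": [0,-0.048,0]},{"pos": [0,-0.032,0]},{}]'; python3 g.py -.106 0 .011 29.6
```

```text
t: 10.82
eef_pos: [0.4284, -0.2924, 0.0117]
tcp_rot: [-0.0, 0.502, 0.865, -0.0]
ft_force: [0.9, -0.0, 1.0]
finger_gap: 0.082
finger_force: 13.9
local [-1.049e-01 -1.000e-04  1.170e-02] tool d [ 0.0001 -0.0011  0.0007] yaw 29.73 tilt [-0. -0. -1.] q6 -1.33 F [ 0.9 -0.   1. ] M [ 0.12 -0.13  0.03] gap 0.082 13.909840935375541 t 10.825
rz 0.002
```

In the tool's units: -0.0015 m is -0.024.

```bash
python3 steer.py '[{"pos": [0,-0.024,0]},{"pos": [0,-0.024,0]},{}]'; python3 g.py -.106 0 .011 29.6
```

```text
t: 11.2
eef_pos: [0.4278, -0.294, 0.012]
tcp_rot: [0.002, 0.502, 0.865, 0.0]
ft_force: [8.4, 2.3, -1.1]
finger_gap: 0.084
finger_force: 13.7
local [-0.1061 -0.0013  0.012 ] tool d [0.0013 0.0001 0.001 ] yaw 29.7 tilt [ 0.004 -0.001 -1.   ] q6 -1.34 F [ 8.4  2.3 -1.1] M [ 0.48 -1.42  0.08] gap 0.084 13.7479725969024 t 11.2
rz 0.002
```

End stop reached, about 8.7 N. I'll release, rise, move over the body and turn 90°.

In the tool's units: -0.05 m is -0.8, 0.001 m is 0.016.

```bash
python3 steer.py '[{"pos": [0,0.016,0]},{},{},{"pos": [0,0,-0.48]},{"pos": [0,0,-0.8]},{"pos": [0,0,-0.64]}]' 0.36 
python3 steer.py '[{"pos": [0,0.848,0]},{"pos": [0,0.832,0]},{"rotvec": [0,0,0.0278]},{"rotvec": [0,0,0.0278]},{"rotvec": [0,0,0.0278]},{"rotvec": [0,0,0.0278]},{"rotvec": [0,0,0.0278]},{"rotvec": [0,0,0.0278]},{"rotvec": [0,0,0.0278]},{"rotvec": [0,0,0.0278]},{"rotvec": [0,0,0.0278]},{}]' 1.0; python3 g.py 0 0 .011 119.6; python3 bow.py
python3 - <<'E'
from h import *
A=viewer.grab_frame("top")[160:260,310:430,::-1];B=viewer.grab_frame("scene")[170:270,280:420,::-1]
cv2.imwrite("pics/c4.png",cv2.resize(B,(700,500),interpolation=2))
E
```

```text
t: 11.95
eef_pos: [0.4266, -0.2935, 0.1332]
tcp_rot: [0.0, 0.502, 0.865, -0.0]
ft_force: [0.1, -0.3, -1.1]
finger_gap: 0.36
finger_force: 0.0
t: 13.45
eef_pos: [0.5176, -0.2412, 0.1315]
tcp_rot: [-0.0, 0.966, 0.257, -0.0]
ft_force: [0.6, -0.7, -0.2]
finger_gap: 1.002
finger_force: 0.0
local [-0.002   0.0003  0.1315] tool d [0.0021 0.0003 0.1205] yaw -60.16 tilt [-0.001  0.    -1.   ] q6 0.42 F [ 0.6 -0.7 -0.2] M [-0.01  0.12  0.07] gap 1.002 0.0 t 13.45
rz 0.004
bowprofile [150 139 121 106 102 101 101 101 101 101  99  94  87  81  73  67  67  68
  71  81  98 122 148 175 197 191 165 143 144 154 156 154 149 141 129 111
  94]
```

View pics/c4.png

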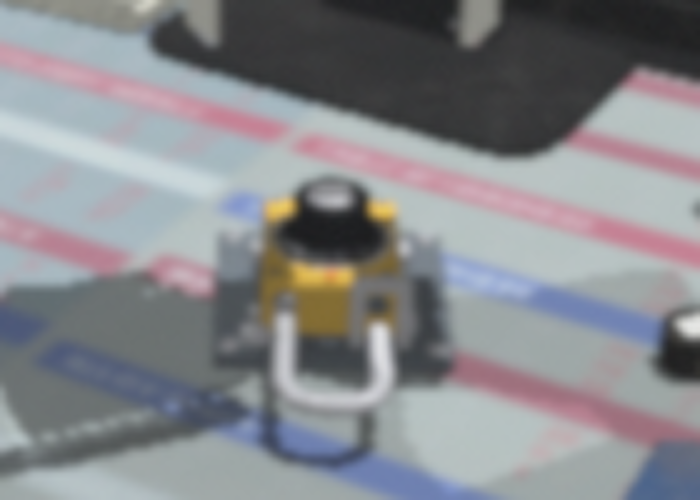

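The shackle bow is at (335,400) in the crop, about 7 px further out (24–26 mm). The lock is seated and fingers are clear on either side. I'll descend to grasp the body.

In the tool's units: 0.05 m is 0.8, 0.04 m is 0.64, 0.004 rad is 0.0006.

```bash
python3 steer.py '[{"pos": [0.032,0,0.8],"rotvec": [0,0,0.0006]},{"pos": [0,0,0.64]},{"pos": [0,0,0.32]},{"pos": [0,0,0.128]},{}]' 1.0; python3 g.py 0 0 .0125 119.6;  python3 steer.py '[{},{},{},{},{}]' 0.3 30;  python3 g.py 0 0 .14 119.6
```

```text
t: 14.22
eef_pos: [0.5197, -0.2402, 0.0136]
tcp_rot: [-0.0, 0.967, 0.255, -0.0]
ft_force: [-0.0, 0.6, 0.1]
finger_gap: 0.998
finger_force: 0.0
local [0.0003 0.0001 0.0136] tool d [-0.0003  0.0001  0.0011] yaw -60.42 tilt [-0.  0. -1.] q6 0.43 F [-0.   0.6  0.1] M [-0.07  0.14 -0.01] gap 0.998 0.0 t 14.225
rz -0.0
t: 14.85
eef_pos: [0.5198, -0.2403, 0.014]
tcp_rot: [0.0, 0.967, 0.255, 0.0]
ft_force: [-0.4, 0.5, 2.5]
finger_gap: 0.62
finger_force: 30.0
local [0.0004 0.0001 0.014 ] tool d [-4.00e-04  1.00e-04 -1.26e-01] yaw -60.48 tilt [ 0. -0. -1.] q6 0.43 F [-0.4  0.5  2.5] M [0.14 0.26 0.02] gap 0.62 29.984520971775055 t 14.85
rz -0.001
```

In the tool's units: -0.01 m is -0.16, -0.005 m is -0.08.

```bash
python3 steer.py '[{"pos": [0,0,-0.08]},{"pos": [0,0,-0.16]},{"pos": [0,0,-0.16]},{}]'; python3 steer.py '[{"pos": [0,0,-0.24]},{"pos": [0,0,-0.32]},{"pos": [0,0,-0.32]},{"pos": [0,0,-0.32]},{"pos": [0,0,-0.32]},{"pos": [0,0,-0.16]},{"pos": [0,0,-0.08]},{},{}]'; python3 g.py 0 0 .14 119.6
python3 - <<'E'
from h import *
B=viewer.grab_frame("scene")[130:270,270:430,::-1]
cv2.imwrite("pics/c5.png",cv2.resize(B,(640,560),interpolation=2))
E
```

```text
t: 15.35
eef_pos: [0.5201, -0.2407, 0.0399]
tcp_rot: [0.001, 0.967, 0.255, 0.0]
ft_force: [-0.8, -0.4, -3.6]
finger_gap: 0.624
finger_force: 30.0
t: 16.48
eef_pos: [0.5192, -0.2399, 0.1478]
tcp_rot: [-0.001, 0.967, 0.255, -0.001]
ft_force: [0.4, -0.3, -2.9]
finger_gap: 0.621
finger_force: 30.0
local [1.000e-04 7.000e-04 1.478e-01] tool d [-0.0001  0.0007  0.0078] yaw -60.47 tilt [-0.001  0.001 -1.   ] q6 0.43 F [ 0.4 -0.3 -2.9] M [-0.03  0.09  0.  ] gap 0.621 29.983544647693634 t 16.475
rz -0.001
```

View pics/c5.png

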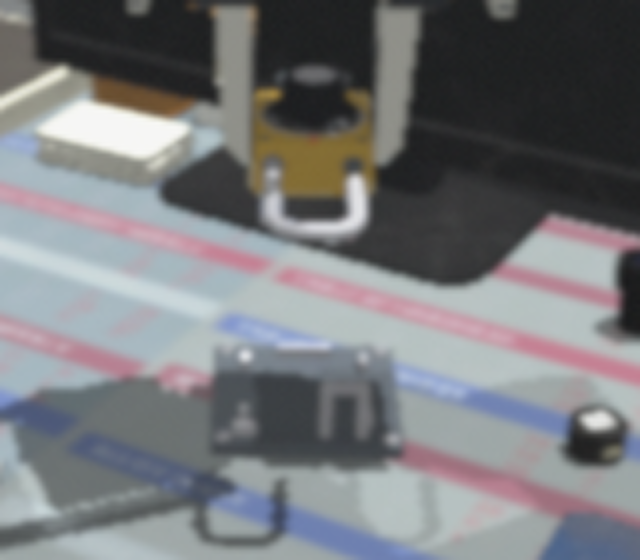

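The lock is held level at (310,140) in the crop with its shackle open, and the hasp at (305,405) is empty. The underside is at about 0.14 m, so I'll hand in.

```bash
python3 -c "
from plant import robot, viewer
print(robot.finish_job())"
```

```text
the job is handed in; nothing more can be done
None
```

I found the notch after about 0.8 rad clockwise, pulled the shackle out to its end stop and lifted the lock off the hasp. The job is handed in with the lock held level and still, its underside about 0.14 m above the desk; no pass or fail result came back.

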